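# Check the dust extractor's filter against the film viewer

### The arm

A 6-joint arm with a two-finger parallel gripper is mounted at the origin on the work surface. World frame = base frame: x ahead of the robot, y to its left, z up, the work surface at z = 0. Lengths are in m, angles in rad, forces in N, time in s.
With the tool pointing down it reaches from about 0.3 to 0.775 m from the base axis. Payload 14.6 kg.
Tool frame: the origin (TCP) lies on the centre line of the jaws, within the pads' length; the fingertips stand ctrl.tcp_to_tips ahead of it and the grasp point (between the pads) lies 2 mm behind it (ctrl.tcp_to_tips is the distance from the TCP to the fingertips, in m); z points along the fingers, y is the line along which they close (so a half turn about z gives the same grasp; the last joint's range is limited). The gripper opens to 94 mm and grips with 3 to 60 N. Pads are 16 mm wide; open, the fingers measure 119 mm over their backs; the gripper's body (75 mm by 177 mm) begins 78 mm behind the grasp point.
Start: joints at [-1.218, 0.3, 1.521, -0, 1.321, -0.067], TCP at [0.224, -0.502, 0.222] pointing down, gripper open.
Joint ranges: [-3.03, 3.03], [-0.79, 2.21], [0.23, 2.52], [-1.04, 4.18], [0, 3.07], [-2.55, 2.55]. Speed limits (rad/s): [2.22, 2.22, 2.57, 3.14, 3.14, 3.14].

### API

Orientations are given as [roll, pitch, yaw] about the fixed x, y, z axes, in that order (R = Rz(yaw) Ry(pitch) Rx(roll)).
In Python, from station import telemetry, viewer, hand_in, ctrl gives the robot as it stands.
- The arm moves only by the tool step_arm, never from a script. Its argument "plan" is a list of rows, each an object of numbers: "dx", "dy", "dz": the shift along the tool's x, y, z scaled (see below); "rx", "ry", "rz": the turn, a rotation vector about the tool's x, y, z scaled (see below); "claw": the closure, from 0 (fully open) to 1 (shut). In form: [{"dx": .., "dy": .., "dz": .., "rx": .., "ry": .., "rz": .., "claw": ..}, ...]. A call has 1 to 10 rows; each row shifts and turns the commanded pose from where the row before left it, along the tool's axes as they then stand; what a row does not reach is not made up. The controller multiplies each number of a shift by 0.1 m and each number of a turn by 90 degrees. A row lasts 1/10 s, in which the tool goes at most 50 mm and 8.59 degrees, less where a joint would pass 70% of its speed; a pose out of reach is approached as far as the arm can. A call with a number of a shift or a turn outside -1 to 1 is refused whole. A call with a gripper value outside its range is refused whole. The fingers move at their own pace and stop on an object; "grip_force" is the grip in N (left out, the last holds). Time passes only in rows, so rows that do not move let the fingers close. It gives the time, the measured TCP pose, the force, the opening and the grip force at its end, in the units of the state.
- telemetry.get_obs(): the state, without advancing time (a new reading comes with each control period).
- viewer.camera(name): name is "side" or "top" or "wrist"; returns a dict with "img" (480x640x3 uint8, red, green, blue), "z_map" (480x640 float32, m along the optical axis (not along the pixel's ray), 0 where there is no reading), "fx", "fy", "cx", "cy" (pixels), "R" (3x3) and "t" (3): a world point X has camera coordinates R X + t; the wrist camera has in their place "tool_from_camera" (4x4, takes a point from camera to tool coordinates, whose origin is the TCP and whose axes are the flange's). Camera axes: x right, y down, z forward; pixel columns grow to the right and rows downward; lengths in m; the calibration is good to about 2 mm. A picture is of the moment at which its call begins: read the wrist's pose just before it.
- hand_in(): hands the job in; it is judged then, once.
Trained networks look in a picture, given as the dict that the camera call returned (one of the last four; its "shot" number tells which), for a name from the list of things; names that differ only in an ending like _2 or _b are one class to them, and where a whole thing is asked for, a point or a joint stands for the part that bears it (a point fixed in the world has none). Each returns a list of dicts, best first, with "score" (0 to 1); they miss things now and then, are a little off and sometimes report something else, mostly with a low value. They report only what shows in the picture. A call takes as long as a camera call.
- viewer.recognise(target, picture): "rect" ([left, top, right, bottom] in pixels, round what is visible of it).
The state is a dict: "time_s": time; "qpos": joint angles; "joint_vel": joint speeds; "tau": joint torques, N m; "ee_pos": TCP position; "eef_rot": TCP orientation; "force": force on the tool from outside, world axes, zero at the start; "moment": the same for the moment, N m; "grip_width": finger opening in m; "grip_force": force on a finger pad.
Only numpy, scipy, OpenCV 4.12 (cv2) and the standard library are available. Lean on these libraries where they do the work, as an engineer would, in place of code of your own. Each camera call takes 0.05 s, during which the arm holds its last target. There are 200 camera calls.

### The job

Check whether the benchtop dust extractor's filter is clogged: swing up the hinged flap on its top (there is a wire handle on its front edge) so that it stays standing open, then draw the filter cassette up out of its slot. Keeping it upright, hold it up to the lit screen of the film viewer: in front of the middle of the screen, face parallel to it and about a hand's breadth away, never letting it touch the viewer. Finish while still holding it there, with the flap left open and the casts, jars and tools around left undisturbed.

Things in the scene. Friction and masses are not known exactly. Their poses are not given: they have to be found in the camera images.
- extractor: benchtop dust extractor, white box fixed to the bench, 300 (x) x 240 (y) x 160 mm high. Origin: centre of underside; front faces its -x, z up. Front 125 mm: open-topped filter chamber under the flap (walls 7 mm, rim at 152, floor at 30 mm, 118 mm clear along x, 224 along y). Rear 175 mm: closed motor housing, flat top. The filter's slot is at x = -92 mm, y = 0; it holds only its side edges
- flap (a joint): hinge of the extractor's flap (125 x 236 x 8 mm, 0.25 kg, closes the chamber from above), rad: 0 shut, grows as the front edge swings up and back, stop at 1.8; a stiff friction hinge (0.35 N m) that stays at any angle; pulling by the handle takes about 4 N
- flap_hinge (a point): middle of the flap's hinge line, which runs along the extractor's y at x = -25 mm, 160 mm above the bench
- flap_handle (a point): middle of the bar of the flap's wire handle: a U of 10 mm round steel, bar 100 mm long parallel to the hinge, 40 mm in front of the flap's front edge (35 mm clear gap to the box), 165 mm from the hinge line; shut, it lies 156 mm above the bench. The bar can turn between gripper fingers as the flap swings
- filter: filter cassette, hidden while the flap is shut: upright plate, aluminium frame, white pleats, 14 mm thick (its x) x 170 wide (y) x 90 high (z), 0.15-0.31 kg. Origin: centre of this frame, 75 mm above the bench in the slot (2 mm play). A pull tab 36 mm wide (y), 27 high, 14 thick, flush with the frame's faces, stands on the middle of its top edge: tab centre 58.5 mm above the origin
- viewer: film viewer: white light box 280 mm wide (y), 36 mm thick, upright from 30 to 250 mm above the bench on a foot 120 x 240 mm; fixed to the bench. Origin: centre of its underside; the screen faces its own -x, z up
- screen_mid (a point): middle of the viewer's lit screen (250 mm wide, 190 mm high), on the screen's surface, 140 mm above the bench; axes as the viewer's: the screen looks along -x
- cast_on_extractor: white plaster dental cast, 62 x 64 x 38 mm, lying on the extractor's rear housing; origin under its centre; bystander
- cast_by_viewer: white plaster dental cast, 62 x 64 x 38 mm, on the bench in front of the viewer; origin under its centre; bystander
- jar: small clear jar with white lid, 52 mm across, 62 mm high, between the two machines; origin under its centre; bystander
- bur_block: aluminium block with burs standing in it, 90 x 42 mm, 45 mm high; origin under its centre; bystander
- wax_knife: spatula with wooden handle, 170 mm long, lying at the right; bystander
- bowl: black rubber mixing bowl, 120 mm across, 60 mm high, at the left; origin under its centre; bystander
- tub: white tub with grey lid, 72 mm across, 70 mm high, at the right; origin under its centre; bystander

How it is judged:
By the outcome, as a careful person would: the job done as asked, in the order asked, and still so for the second after the job is handed in, while the arm keeps its last pose, push and grip.
It also fails if it takes over 58 s, if anything falls off the work surface, if the arm or the gripper's body presses on something with over 40 N, if the wrist force passes 120 N, or if a joint passes its speed limit or range.

## Working session

There is one attempt and no reset: what is moved stays moved. The work goes in short steps, Python scripts to look and compute and a tool call to move; the robot and the scene stay as the last step left them, time stands still between calls to the robot, and variables do not carry over. Pictures are saved under pics/ and viewed, at most 10 in all, crops included, and the job is handed in when it is done.

Besides the shell and the picture viewer there is one more tool, called after ">>>" in YAML: its name, and indented under it one key for each argument. step_arm: Moves the arm, as the interface text tells. Shifts and turns lie within -1 to 1; 1 stands for 0.1 m of shift or 90 degrees of turn. Its arguments: {"type":"object","properties":{"plan":{"type":"array"},"grip_force":{"type":"number"}},"required":["plan"]}

```bash
mkdir -p pics; ls
cat > look.py <<'E'
import numpy as np, cv2
from station import telemetry, viewer, ctrl
def save(n,p): cv2.imwrite(f'pics/{n}.png',cv2.cvtColor(p['img'],cv2.COLOR_RGB2BGR))
def world(p,u,v,z=None):
    z=p['z_map'][int(v),int(u)] if z is None else z
    c=np.array([(u-p['cx'])/p['fx']*z,(v-p['cy'])/p['fy']*z,z])
    return p['R'].T@(c-p['t'])
E
python3 - <<'E'
from look import *
print(telemetry.get_obs(), ctrl.tcp_to_tips)
for n in ['side','top']:
    p=viewer.camera(n); save(n,p); print(n,p['fx'],p['R'].round(3).tolist(),p['t'])
    for t in ['extractor','flap','flap_handle','viewer','screen_mid','cast_on_extractor','cast_by_viewer','jar','bur_block','wax_knife','bowl','tub']:
        for d in viewer.recognise(t,p)[:2]:
            r=d['rect'];u,v=(r[0]+r[2])/2,(r[1]+r[3])/2
            print(t,round(d['score'],2),np.round(r),world(p,u,v).round(3))
E
```

```text
pics
{'time_s': 0.0, 'qpos': array([-1.21759372e+00,  3.00504685e-01,  1.52160380e+00,  6.59021882e-06,
        1.32068837e+00, -6.66169766e-02]), 'joint_vel': array([-0.00179529, -0.00189599, -0.00250907, -0.00049165, -0.00065676,
       -0.00120048]), 'tau': array([ 3.90716332e-04, -5.31806874e+01, -3.52736342e+01,  7.08390889e-02,
        2.44322070e-02, -5.12011843e-05]), 'ee_pos': array([ 0.22408139, -0.502009  ,  0.22185828]), 'eef_rot': array([-3.14039155e+00, -8.65297361e-05,  4.19817893e-01]), 'force': array([ 0.41342301, -0.13128688, -0.27913695]), 'moment': array([-0.00173605, -0.00931049,  0.00274077]), 'grip_force': 0.0, 'grip_width': 0.09397684652355551} 0.017
side 441.0199170208115 [[-0.692, -0.722, 0.001], [-0.559, 0.535, -0.634], [0.457, -0.439, -0.773]] [0.41844179 0.39221934 1.03727479]
extractor 0.61 [319. 156. 449. 273.] [ 0.525 -0.165  0.162]
flap 0.88 [367. 170. 453. 238.] [ 0.501 -0.246  0.165]
flap_handle 0.62 [362. 174. 452. 240.] [ 0.5   -0.231  0.166]
viewer 0.96 [204. 219. 295. 352.] [0.581 0.26  0.186]
screen_mid 0.69 [197. 219. 301. 356.] [0.58  0.262 0
[... 941 characters left out ...]
168]
flap_handle 0.92 [362. 234. 458. 301.] [ 0.488 -0.248  0.169]
viewer 0.77 [180. 206. 290. 257.] [0.591 0.223 0.246]
screen_mid 0.8 [179. 202. 292. 260.] [0.592 0.223 0.247]
screen_mid 0.7 [366. 235. 459. 300.] [ 0.489 -0.255  0.168]
cast_on_extractor 0.96 [402. 178. 435. 210.] [ 0.694 -0.279  0.179]
cast_by_viewer 0.86 [251. 277. 273. 300.] [0.44  0.183 0.018]
jar 0.66 [316. 274. 329. 304.] [ 0.433 -0.004  0.022]
jar 0.47 [312. 216. 328. 237.] [ 0.623 -0.001  0.061]
bur_block 0.57 [312. 274. 334. 306.] [ 0.432 -0.005  0.022]
wax_knife 0.86 [458. 244. 480. 296.] [ 0.481 -0.463  0.019]
bowl 0.6 [116. 242. 156. 276.] [0.542 0.576 0.009]
tub 0.61 [489. 274. 516. 297.] [ 0.432 -0.543  0.069]
```

Run:
```python
import cv2
a=cv2.imread('pics/top.png')[150:330,90:540]; cv2.imwrite('pics/topc.png',cv2.resize(a,(800,320),interpolation=cv2.INTER_CUBIC))
a=cv2.imread('pics/side.png')[130:450,110:500]; cv2.imwrite('pics/sidec.png',cv2.resize(a,(731,600),interpolation=cv2.INTER_CUBIC))
```

```text
(no output)
```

View pics/topc.png

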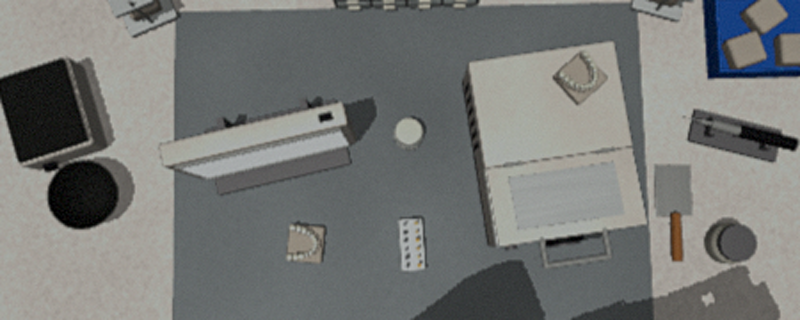

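View pics/sidec.png

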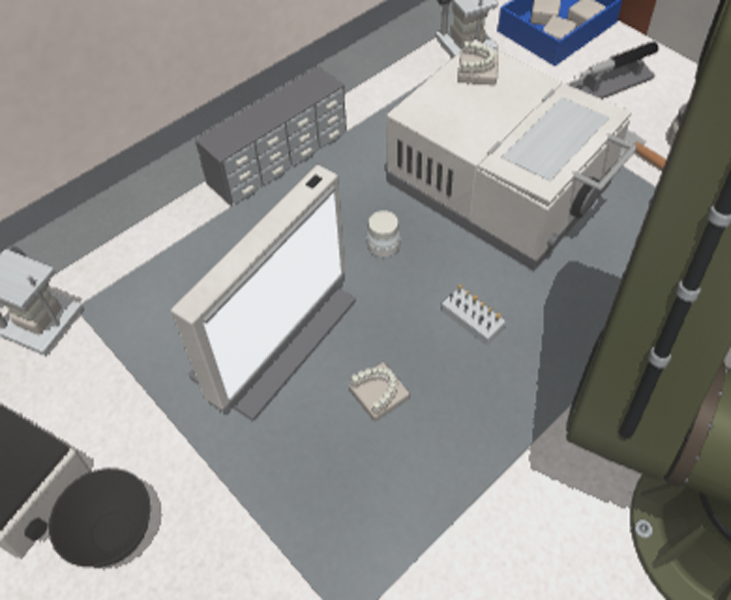

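Top crop: the extractor is at upper right, yawed slightly, with the handle bar at crop (543–609, 260). The viewer is at left with its screen facing down in the image, and the jar, block and cast lie between them. Next I fit poses from depth.

```bash
cat >> look.py <<'E'
def cloud(p,R=None,t=None):
    v,u=np.mgrid[0:480,0:640]; z=p['z_map']
    c=np.stack([(u-p['cx'])/p['fx']*z,(v-p['cy'])/p['fy']*z,z],-1)
    if R is None: R,t=p['R'],p['t']
    w=(c-t)@R; w[z==0]=np.nan
    return w
def rect(pts):
    (c,s,a)=cv2.minAreaRect((pts[:,:2]*1000).astype(np.float32)); return np.round(c,1),np.round(s,1),round(a,2)
E
python3 - <<'E'
from look import *
for n in ['top','side']:
    p=viewer.camera(n); w=cloud(p).reshape(-1,3)
    x,y,z=w.T
    box=(x>.38)&(x<.78)&(y<-.08)&(y>-.42)
    m=box&(z>.15)&(z<.172); P=w[m]
    print(n,'extr top(with handle)',len(P),rect(P))
    P2=w[box&(z>.155)&(z<.172)&(x>.46)]; print(rect(P2), np.median(P2[:,2]))
    # rear housing boundary
    m=(x>.4)&(x<.75)&(y>.05)&(y<.42)&(z>.235)&(z<.262); print('viewer top',m.sum(),rect(w[m]),np.median(z[m]))
    m=(x>.4)&(x<.75)&(y>.05)&(y<.42)&(z>.06)&(z<.23)
    if m.sum()>500:
        Q=w[m]
        from numpy.linalg import svd
        for _ in range(6):
            c=Q.mean(0); nrm=svd(Q-c,full_matrices=False)[2][2]; d=(Q-c)@nrm; Q=Q[abs(d)<max(.004,1.5*d.std())]
        print('screen plane',len(Q),c,nrm,d.std(), Q.min(0),Q.max(0))
    if n=='top':
        # handle pixels
        W=cloud(p); sub=W[288:304,390:438]
        mm=(sub[...,2]>.13); 
        for r in range(288,304): print(r,''.join('#' if W[r,c,2]>.13 else '.' for c in range(385,440)))
        for u,v in [(396,298),(405,297),(414,297),(423,296),(431,295)]: print(W[v,u].round(3))
E
```

```text
top extr top(with handle) 8316 (array([ 575.9, -237.4]), array([345.4, 240.9]), 7.02)
(array([ 598.1, -234.5]), array([299.9, 240.5]), 6.99) 0.1615885735243063
viewer top 1672 (array([606. , 230.6]), array([ 41.9, 280.3]), 12.07) 0.2490051147578268
screen plane 764 [0.59023957 0.22295629 0.14280252] [-9.77587460e-01 -2.10529664e-01 -1.35065388e-04] 0.0007612829559261301 [0.562509   0.0912714  0.06051883] [0.62262263 0.36252979 0.22899158]
288 ..........##.................................####......
289 .........####................................####......
290 .........####.................................###......
291 .........####.................................###......
292 .........####................................#####.....
293 ..........###.........................############.....
294 ..........###..................###################.....
295 ..........####...........########################......
296 ..........####....#########################............
297 ..........##########################...................
298 ...........##################..........................
299 ...........############................................
300 ...........#####.......................................
301 .......................................................
302 .......................................................
303 .......................................................
[ 0.405 -0.205  0.175]
[ 0.407 -0.23   0.173]
[ 0.407 -0.256  0.168]
[ 0.409 -0.28   0.175]
[ 0.411 -0.302  0.173]
side extr top(with handle) 5820 (array([ 575.7, -234.4]), array([346.2, 244.1]), 7.41)
(array([ 598.2, -230.9]), array([301. , 244.1]), 6.93) 0.16138563574045467
viewer top 1977 (array([605.3, 232.5]), array([ 43.5, 281. ]), 11.7) 0.24888355973693432
screen plane 3333 [0.58726293 0.24105315 0.14926992] [-0.97811263 -0.20806918 -0.00170085] 0.001091594659832771 [0.56147292 0.09338224 0.06000335] [0.62215772 0.36742233 0.22994774]
```

>>> step_arm:
  plan:
    - {"dx": 0.336,"dy": -0.186,"dz": -0.05,"claw": 0.55}
    - {"dx": 0.336,"dy": -0.186,"dz": -0.05,"claw": 0.55}
    - {"dx": 0.336,"dy": -0.186,"dz": -0.05,"claw": 0.55}
    - {"dx": 0.336,"dy": -0.186,"dz": -0.05,"claw": 0.55}
    - {"dx": 0.336,"dy": -0.186,"dz": -0.05,"claw": 0.55}
    - {"dx": 0.336,"dy": -0.186,"dz": -0.05,"claw": 0.55}
    - {"dx": 0.336,"dy": -0.186,"dz": -0.05,"claw": 0.55}
    - {"dx": 0.336,"dy": -0.186,"dz": -0.05,"claw": 0.55}

```text
$.plan[0]: bad value
```

>>> step_arm:
  plan:
    - {"rz": -0.09,"claw": 0.55}
    - {"rz": -0.09,"claw": 0.55}
    - {"rz": -0.09,"claw": 0.55}
    - {"rz": -0.09,"claw": 0.55}
    - {"rz": -0.09,"claw": 0.55}
    - {"rz": -0.09,"claw": 0.55}
    - {"rz": -0.09,"claw": 0.55}
    - {"rz": -0.09,"claw": 0.55}
    - {"rz": -0.09,"claw": 0.55}
    - {"claw": 0.55}

```text
$.plan[0]: bad value
```

```bash
cat >> look.py <<'E'
from scipy.spatial.transform import Rotation as Ro
def wrist():
    o=telemetry.get_obs(); p=viewer.camera('wrist')
    T=np.eye(4); T[:3,:3]=Ro.from_euler('xyz',o['eef_rot']).as_matrix(); T[:3,3]=o['ee_pos']
    C=T@p['tool_from_camera']; p['R']=C[:3,:3].T; p['t']=-p['R']@C[:3,3]
    print('tcp',o['ee_pos'].round(4),'rot',o['eef_rot'].round(3),'F',o['force'].round(1),'w',round(o['grip_width'],4),'t',o['time_s'])
    return p
E
python3 - <<'E'
from look import *
p=wrist(); save('w1',p)
for d in viewer.recognise('flap_handle',p)[:2]: print(d)
W=cloud(p); np.save('w1.npy',W)
x,y,z=W.reshape(-1,3).T
m=(x>.385)&(x<.43)&(abs(y+.255)<.045)&(z>.13)&(z<.18); P=W.reshape(-1,3)[m]
print(m.sum(),P.mean(0),P.min(0),P.max(0)); print(np.polyfit(P[:,1],P[:,0],1), np.percentile(P[:,2],[50,90]))
E
```

```text
tcp [ 0.2242 -0.5022  0.2224] rot [-3.142  0.     0.42 ] F [ 0.1 -0.2  0.2] w 0.0936 t 1.4<stdin>:7: RuntimeWarning: Mean of empty slice.
  ret = um.true_divide(
Traceback (most recent call last):
ValueError: zero-size array to reduction operation minimum which has no identity
```

View pics/w1.png

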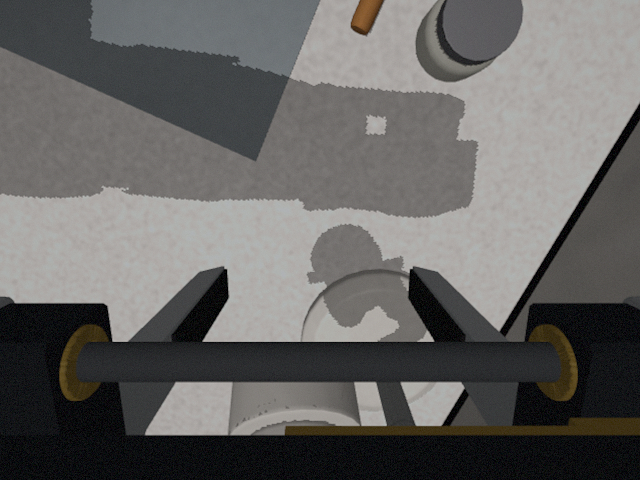

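The plan was refused, so rows likely need every key. The wrist picture shows the bench corner with the tub at top (470, 30) and the fingers. I'll resend with full rows.

>>> step_arm:
  plan:
    - {"dx": 0.336,"dy": -0.186,"dz": -0.05,"rx": 0,"ry": 0,"rz": 0,"claw": 0.55}
    - {"dx": 0.336,"dy": -0.186,"dz": -0.05,"rx": 0,"ry": 0,"rz": 0,"claw": 0.55}
    - {"dx": 0.336,"dy": -0.186,"dz": -0.05,"rx": 0,"ry": 0,"rz": 0,"claw": 0.55}
    - {"dx": 0.336,"dy": -0.186,"dz": -0.05,"rx": 0,"ry": 0,"rz": 0,"claw": 0.55}
    - {"dx": 0.336,"dy": -0.186,"dz": -0.05,"rx": 0,"ry": 0,"rz": 0,"claw": 0.55}
    - {"dx": 0.336,"dy": -0.186,"dz": -0.05,"rx": 0,"ry": 0,"rz": 0,"claw": 0.55}
    - {"dx": 0.336,"dy": -0.186,"dz": -0.05,"rx": 0,"ry": 0,"rz": 0,"claw": 0.55}
    - {"dx": 0.336,"dy": -0.186,"dz": -0.05,"rx": 0,"ry": 0,"rz": 0,"claw": 0.55}

```text
time_s: 2.3
ee_pos: [0.4097, -0.2554, 0.2628]
eef_rot: [3.141, -0.0, 0.42]
force: [-0.2, -0.1, 0.0]
grip_width: 0.0423
grip_force: 0.0
```

>>> step_arm:
  plan:
    - {"dx": 0,"dy": 0,"dz": 0,"rx": 0,"ry": 0,"rz": -0.09,"claw": 0.55}
    - {"dx": 0,"dy": 0,"dz": 0,"rx": 0,"ry": 0,"rz": -0.09,"claw": 0.55}
    - {"dx": 0,"dy": 0,"dz": 0,"rx": 0,"ry": 0,"rz": -0.09,"claw": 0.55}
    - {"dx": 0,"dy": 0,"dz": 0,"rx": 0,"ry": 0,"rz": -0.09,"claw": 0.55}
    - {"dx": 0,"dy": 0,"dz": 0,"rx": 0,"ry": 0,"rz": -0.09,"claw": 0.55}
    - {"dx": 0,"dy": 0,"dz": 0,"rx": 0,"ry": 0,"rz": -0.09,"claw": 0.55}
    - {"dx": 0,"dy": 0,"dz": 0,"rx": 0,"ry": 0,"rz": -0.09,"claw": 0.55}
    - {"dx": 0,"dy": 0,"dz": 0,"rx": 0,"ry": 0,"rz": -0.09,"claw": 0.55}
    - {"dx": 0,"dy": 0,"dz": 0,"rx": 0,"ry": 0,"rz": -0.09,"claw": 0.55}
    - {"dx": 0,"dy": 0,"dz": 0,"rx": 0,"ry": 0,"rz": 0,"claw": 0.55}

```text
time_s: 3.3
ee_pos: [0.409, -0.2568, 0.2625]
eef_rot: [3.142, 0.0, 1.694]
force: [0.3, 0.2, -0.2]
grip_width: 0.0423
grip_force: 0.0
```

Run:
```python
from look import *
p=wrist(); save('w2',p)
for d in viewer.recognise('flap_handle',p)[:2]: print(d)
W=cloud(p)
x,y,z=W.reshape(-1,3).T
m=(x>.385)&(x<.43)&(abs(y+.255)<.045)&(z>.13)&(z<.18); P=W.reshape(-1,3)[m]
print(m.sum())
if m.sum()>20: print(P.mean(0),P.min(0),P.max(0),np.polyfit(P[:,1],P[:,0],1), np.percentile(P[:,2],[50,90]))
```

```text
tcp [ 0.409  -0.2568  0.2625] rot [3.142 0.    1.694] F [ 0.3  0.2 -0.2] w 0.0423 t 3.3
{'rect': [310.7, 71.1, 561.6, 391.9], 'score': 0.81}
1724
[ 0.40938466 -0.25271053  0.17124052] [ 0.39886533 -0.2998905   0.16646269] [ 0.42696488 -0.21001717  0.17405589] [-0.11669103  0.37989561] [0.17145778 0.17273052]
```

View pics/w2.png

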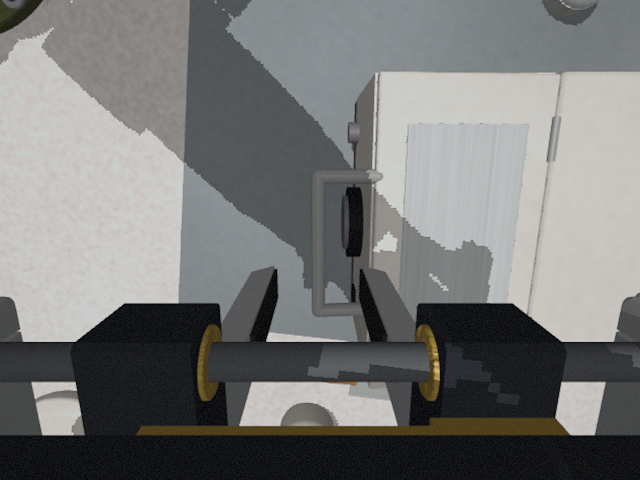

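The bar shows at columns 313–323, rows 175–312, between the fingers. It measures x = 0.4094 with its top at about 0.171, a few mm above the text value, so the flap may be slightly ajar. I'm descending and gripping.

>>> step_arm:
  plan:
    - {"dx": 0.03,"dy": 0,"dz": 0.35,"rx": 0,"ry": 0,"rz": 0,"claw": 0.55}
    - {"dx": 0,"dy": 0,"dz": 0.35,"rx": 0,"ry": 0,"rz": 0,"claw": 0.55}
    - {"dx": 0,"dy": 0,"dz": 0.2,"rx": 0,"ry": 0,"rz": 0,"claw": 0.55}
    - {"dx": 0,"dy": 0,"dz": 0.1,"rx": 0,"ry": 0,"rz": 0,"claw": 0.55}
    - {"dx": 0,"dy": 0,"dz": 0,"rx": 0,"ry": 0,"rz": 0,"claw": 1}
    - {"dx": 0,"dy": 0,"dz": 0,"rx": 0,"ry": 0,"rz": 0,"claw": 1}
    - {"dx": 0,"dy": 0,"dz": 0,"rx": 0,"ry": 0,"rz": 0,"claw": 1}
    - {"dx": 0,"dy": 0,"dz": 0,"rx": 0,"ry": 0,"rz": 0,"claw": 1}
  grip_force: 20

```text
time_s: 4.2
ee_pos: [0.4089, -0.2541, 0.1633]
eef_rot: [3.14, 0.001, 1.692]
force: [0.6, -0.6, 0.2]
grip_width: 0.0137
grip_force: 0.0
```

>>> step_arm:
  plan:
    - {"dx": 0,"dy": 0,"dz": 0,"rx": 0,"ry": 0,"rz": 0,"claw": 1}
    - {"dx": 0,"dy": 0,"dz": 0,"rx": 0,"ry": 0,"rz": 0,"claw": 1}
    - {"dx": 0,"dy": 0.012,"dz": -0.136,"rx": 0,"ry": 0,"rz": 0,"claw": 1}
    - {"dx": 0,"dy": 0.024,"dz": -0.134,"rx": 0,"ry": 0,"rz": 0,"claw": 1}
  grip_force: 20

```text
time_s: 4.6
ee_pos: [0.4118, -0.2535, 0.1895]
eef_rot: [-3.14, -0.0, 1.692]
force: [0.8, -3.1, -3.3]
grip_width: 0.0095
grip_force: 20.0
```

Gripped, width 9.5 mm, and 3–4 N down is as expected. I continue the arc.

>>> step_arm:
  plan:
    - {"dx": 0,"dy": 0.034,"dz": -0.132,"rx": 0,"ry": 0,"rz": 0,"claw": 1}
    - {"dx": 0,"dy": 0.045,"dz": -0.128,"rx": 0,"ry": 0,"rz": 0,"claw": 1}
    - {"dx": 0,"dy": 0.056,"dz": -0.124,"rx": 0,"ry": 0,"rz": 0,"claw": 1}
    - {"dx": 0,"dy": 0.066,"dz": -0.119,"rx": 0,"ry": 0,"rz": 0,"claw": 1}
    - {"dx": 0,"dy": 0.075,"dz": -0.113,"rx": 0,"ry": 0,"rz": 0,"claw": 1}
    - {"dx": 0,"dy": 0.084,"dz": -0.107,"rx": 0,"ry": 0,"rz": 0,"claw": 1}

```text
time_s: 5.2
ee_pos: [0.4462, -0.2493, 0.2628]
eef_rot: [-3.137, -0.0, 1.691]
force: [-19.2, 0.3, 10.3]
grip_width: 0.0092
grip_force: 20.0
```

>>> step_arm:
  plan:
    - {"dx": 0,"dy": 0.069,"dz": -0.117,"rx": 0,"ry": 0,"rz": 0,"claw": 1}
    - {"dx": 0,"dy": 0.101,"dz": -0.091,"rx": 0,"ry": 0,"rz": 0,"claw": 1}

```text
time_s: 5.4
ee_pos: [0.4647, -0.247, 0.2828]
eef_rot: [-3.141, -0.0, 1.692]
force: [-4.9, -0.4, -1.2]
grip_width: 0.0097
grip_force: 20.0
```

>>> step_arm:
  plan:
    - {"dx": 0,"dy": 0.104,"dz": -0.088,"rx": 0,"ry": 0,"rz": 0,"claw": 1}
    - {"dx": 0,"dy": 0.111,"dz": -0.079,"rx": 0,"ry": 0,"rz": 0,"claw": 1}
    - {"dx": 0,"dy": 0.117,"dz": -0.069,"rx": 0,"ry": 0,"rz": 0,"claw": 1}

```text
time_s: 5.7
ee_pos: [0.4978, -0.2428, 0.3065]
eef_rot: [-3.141, -0.0, 1.692]
force: [-3.9, -0.1, -1.1]
grip_width: 0.0094
grip_force: 20.0
```

>>> step_arm:
  plan:
    - {"dx": 0,"dy": 0.123,"dz": -0.058,"rx": 0,"ry": 0,"rz": 0,"claw": 1}
    - {"dx": 0,"dy": 0.128,"dz": -0.048,"rx": 0,"ry": 0,"rz": 0,"claw": 1}
    - {"dx": 0,"dy": 0.131,"dz": -0.037,"rx": 0,"ry": 0,"rz": 0,"claw": 1}
    - {"dx": 0,"dy": 0.134,"dz": -0.026,"rx": 0,"ry": 0,"rz": 0,"claw": 1}

```text
time_s: 6.1
ee_pos: [0.5492, -0.2367, 0.3238]
eef_rot: [3.142, 0.0, 1.692]
force: [-3.8, 0.3, 2.8]
grip_width: 0.0088
grip_force: 20.0
```

>>> step_arm:
  plan:
    - {"dx": 0,"dy": 0.135,"dz": -0.015,"rx": 0,"ry": 0,"rz": 0,"claw": 1}
    - {"dx": 0,"dy": 0.136,"dz": -0.004,"rx": 0,"ry": 0,"rz": 0,"claw": 1}
    - {"dx": 0,"dy": 0.136,"dz": 0.007,"rx": 0,"ry": 0,"rz": 0,"claw": 1}

```text
time_s: 6.4
ee_pos: [0.5897, -0.2318, 0.3248]
eef_rot: [3.142, 0.0, 1.692]
force: [-3.6, -1.8, 1.8]
grip_width: 0.009
grip_force: 20.0
```

>>> step_arm:
  plan:
    - {"dx": 0,"dy": 0,"dz": 0,"rx": 0,"ry": 0,"rz": 0,"claw": 0.6}
    - {"dx": 0,"dy": 0,"dz": 0,"rx": 0,"ry": 0,"rz": 0,"claw": 0.6}
    - {"dx": 0,"dy": 0,"dz": 0,"rx": 0,"ry": 0,"rz": 0,"claw": 0.6}
    - {"dx": 0,"dy": 0,"dz": -0.25,"rx": 0,"ry": 0,"rz": 0,"claw": 0.6}
    - {"dx": 0,"dy": 0,"dz": -0.25,"rx": 0,"ry": 0,"rz": 0,"claw": 0.6}
    - {"dx": 0,"dy": 0,"dz": -0.25,"rx": 0,"ry": 0,"rz": 0,"claw": 0.6}
    - {"dx": 0,"dy": -0.28,"dz": 0,"rx": 0,"ry": 0,"rz": 0,"claw": 0.6}
    - {"dx": 0,"dy": -0.28,"dz": 0,"rx": 0,"ry": 0,"rz": 0,"claw": 0.6}
    - {"dx": 0,"dy": -0.28,"dz": 0,"rx": 0,"ry": 0,"rz": 0,"claw": 0.6}
    - {"dx": 0,"dy": 0,"dz": 0,"rx": 0,"ry": 0,"rz": 0,"claw": 0.4}

```text
time_s: 7.4
ee_pos: [0.5035, -0.2424, 0.4007]
eef_rot: [3.14, 0.001, 1.691]
force: [-0.1, 0.8, -0.8]
grip_width: 0.0426
grip_force: 0.0
```

Run:
```python
from look import *
p=wrist(); save('w3',p)
for n,p in [('w',p),('top',viewer.camera('top')),('side',viewer.camera('side'))]:
    if n=='side': save('side2',p)
    for t in ['filter','flap']:
        for d in viewer.recognise(t,p)[:2]:
            r=d['rect'];u,v=(r[0]+r[2])/2,(r[1]+r[3])/2
            print(n,t,round(d['score'],2),np.round(r),world(p,u,v).round(3))
    w=cloud(p).reshape(-1,3); c,s=np.cos(.122),np.sin(.122)
    l=w-[.598,-.2325,0]; l[:,:2]=l[:,:2]@np.array([[c,-s],[s,c]])
    m=(abs(l[:,0]+.092)<.03)&(abs(l[:,1])<.06)&(l[:,2]>.125)&(l[:,2]<.165)
    if m.sum()>10: print(n,m.sum(),'tab local',l[m].mean(0).round(4),np.percentile(l[m],[2,98],axis=0).round(4).tolist())
    m=(l[:,2]>.19)&(l[:,2]<.28)&(l[:,0]>-.06)&(l[:,0]<.04)&(abs(l[:,1])<.1)
    if m.sum()>50: print('flap x vs z',np.polyfit(l[m][:,2],l[m][:,0],1))
```

```text
tcp [ 0.5035 -0.2424  0.4007] rot [3.140e+00 1.000e-03 1.691e+00] F [-0.1  0.8 -0.8] w 0.0426 t 7.4
w filter 0.89 [313. 140. 327. 278.] [ 0.506 -0.24   0.145]
w filter 0.74 [457. 226. 534. 299.] [ 0.704 -0.271  0.179]
w flap 0.7 [370.  82. 459. 324.] [ 0.578 -0.207  0.271]
w 388 tab local [-0.0924 -0.0005  0.1447] [[-0.0988, -0.019, 0.1271], [-0.086, 0.0161, 0.1472]]
flap x vs z [ 0.14194492 -0.055624  ]
top filter 0.56 [377. 258. 417. 269.] [ 0.502 -0.22   0.123]
top filter 0.34 [366. 222. 423. 245.] [ 0.574 -0.193  0.271]
top flap 0.89 [364. 222. 420. 246.] [ 0.572 -0.187  0.262]
top 71 tab local [-0.0927  0.001   0.1446] [[-0.0997, -0.0186, 0.1268], [-0.0862, 0.029, 0.1515]]
flap x vs z [ 0.14405311 -0.05688415]
side filter 0.6 [392. 197. 427. 240.] [ 0.502 -0.264  0.091]
side flap 0.73 [367. 136. 414. 217.] [ 0.573 -0.235  0.228]
side 89 tab local [-0.0939  0.0034  0.1414] [[-0.1006, -0.0179, 0.1266], [-0.0849, 0.0179, 0.1496]]
flap x vs z [ 0.14179213 -0.05536965]
```

View pics/w3.png

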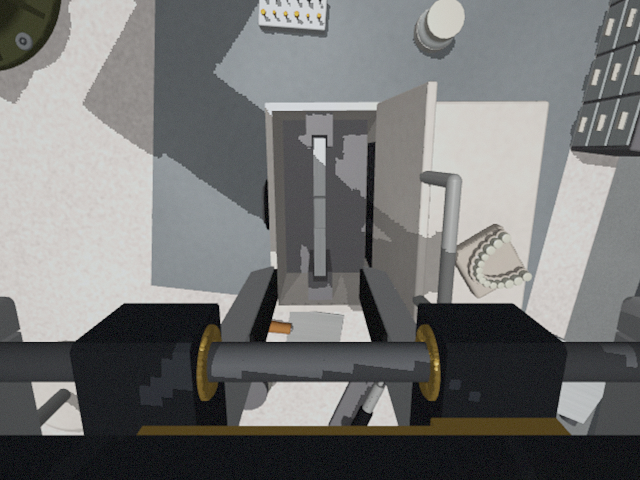

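The tab stands at columns 313–327 in the open chamber, and the flap is leaning back about 8° past vertical. Before choosing the turn direction I check the camera's offset on the tool.

Run:
```python
from look import *
print(viewer.camera('wrist')['tool_from_camera'].round(3)); print(telemetry.get_obs()['qpos'].round(3))
```

```text
[[-0.    -0.973 -0.232  0.067]
 [ 1.    -0.    -0.     0.001]
 [ 0.    -0.232  0.973 -0.161]
 [ 0.     0.     0.     1.   ]]
[-0.511  0.265  1.165  0.     1.711 -0.633]
```

>>> step_arm:
  plan:
    - {"dx": 0,"dy": 0,"dz": 0,"rx": 0,"ry": 0,"rz": -0.09,"claw": 0.33}
    - {"dx": 0,"dy": 0,"dz": 0,"rx": 0,"ry": 0,"rz": -0.09,"claw": 0.33}
    - {"dx": 0,"dy": 0,"dz": 0,"rx": 0,"ry": 0,"rz": -0.09,"claw": 0.33}
    - {"dx": 0,"dy": 0,"dz": 0,"rx": 0,"ry": 0,"rz": -0.09,"claw": 0.33}
    - {"dx": 0,"dy": 0,"dz": 0,"rx": 0,"ry": 0,"rz": -0.09,"claw": 0.33}
    - {"dx": 0,"dy": 0,"dz": 0,"rx": 0,"ry": 0,"rz": -0.09,"claw": 0.33}
    - {"dx": 0,"dy": 0,"dz": 0,"rx": 0,"ry": 0,"rz": -0.09,"claw": 0.33}
    - {"dx": 0,"dy": 0,"dz": 0,"rx": 0,"ry": 0,"rz": -0.09,"claw": 0.33}
    - {"dx": 0,"dy": 0,"dz": 0,"rx": 0,"ry": 0,"rz": -0.09,"claw": 0.33}
    - {"dx": 0,"dy": 0,"dz": 0,"rx": 0,"ry": 0,"rz": -0.09,"claw": 0.33}

```text
time_s: 8.9
ee_pos: [0.5061, -0.2419, 0.3991]
eef_rot: [3.141, -0.0, 3.112]
force: [-0.3, 0.2, 0.4]
grip_width: 0.0633
grip_force: 0.0
```

>>> step_arm:
  plan:
    - {"dx": 0,"dy": 0,"dz": 0,"rx": 0,"ry": 0,"rz": -0.09,"claw": 0.33}
    - {"dx": -0.026,"dy": -0.016,"dz": 0.3,"rx": 0,"ry": 0,"rz": -0.01,"claw": 0.33}
    - {"dx": 0,"dy": 0,"dz": 0.4,"rx": 0,"ry": 0,"rz": 0,"claw": 0.33}
    - {"dx": 0,"dy": 0,"dz": 0.4,"rx": 0,"ry": 0,"rz": 0,"claw": 0.33}
    - {"dx": 0,"dy": 0,"dz": 0.4,"rx": 0,"ry": 0,"rz": 0,"claw": 0.33}
    - {"dx": 0,"dy": 0,"dz": 0.4,"rx": 0,"ry": 0,"rz": 0,"claw": 0.33}
    - {"dx": 0,"dy": 0,"dz": 0,"rx": 0,"ry": 0,"rz": 0,"claw": 0.33}

```text
time_s: 9.6
ee_pos: [0.5071, -0.2423, 0.2045]
eef_rot: [3.137, -0.007, -3.02]
force: [1.2, 0.4, -0.0]
grip_width: 0.0628
grip_force: 0.0
```

Run:
```python
from look import *
p=wrist(); print(telemetry.get_obs()['qpos'].round(2))
w=cloud(p).reshape(-1,3); c,s=np.cos(.122),np.sin(.122)
l=w-[.598,-.2325,0]; l[:,:2]=l[:,:2]@np.array([[c,-s],[s,c]])
m=(abs(l[:,0]+.092)<.03)&(abs(l[:,1])<.03)&(l[:,2]>.14)&(l[:,2]<.155)
if m.sum()>10: print(m.sum(),'tab local',l[m].mean(0).round(4),np.percentile(l[m],[2,98],axis=0).round(4).tolist(),'world',w[m].mean(0).round(4))
save('w4',p)
```

```text
tcp [ 0.5071 -0.2423  0.2045] rot [ 3.137 -0.007 -3.02 ] F [ 1.2  0.4 -0. ] w 0.0628 t 9.6
[-0.51  0.34  1.5   0.    1.3  -2.2 ]
1285 tab local [-0.0934 -0.0011  0.1453] [[-0.0995, -0.0181, 0.1409], [-0.0861, 0.0159, 0.1468]] world [ 0.5054 -0.245   0.1453]
```

View pics/w4.png

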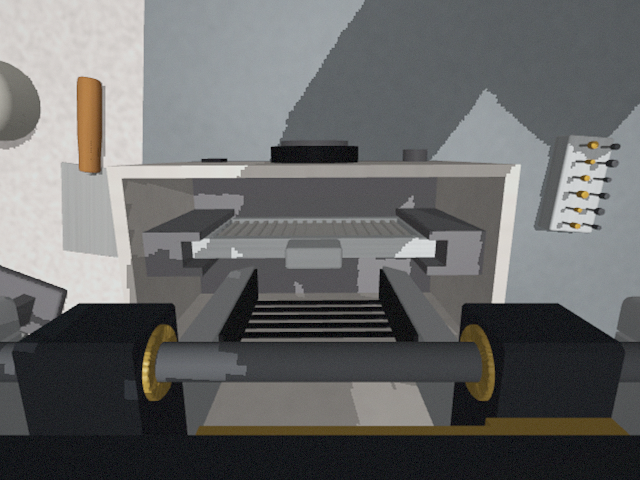

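The tab at (313, 255) is centred between the fingers. I'm descending and gripping it.

>>> step_arm:
  plan:
    - {"dx": 0.006,"dy": -0.015,"dz": 0.25,"rx": 0,"ry": 0,"rz": 0,"claw": 0.33}
    - {"dx": 0,"dy": 0,"dz": 0.25,"rx": 0,"ry": 0,"rz": 0,"claw": 0.33}
    - {"dx": 0,"dy": 0,"dz": 0.14,"rx": 0,"ry": 0,"rz": 0,"claw": 0.33}
    - {"dx": 0,"dy": 0,"dz": 0,"rx": 0,"ry": 0,"rz": 0,"claw": 0.33}
    - {"dx": 0,"dy": 0,"dz": 0,"rx": 0,"ry": 0,"rz": 0,"claw": 0.8}
    - {"dx": 0,"dy": 0,"dz": 0,"rx": 0,"ry": 0,"rz": 0,"claw": 0.8}
    - {"dx": 0,"dy": 0,"dz": 0,"rx": 0,"ry": 0,"rz": 0,"claw": 0.8}
    - {"dx": 0,"dy": 0,"dz": 0,"rx": 0,"ry": 0,"rz": 0,"claw": 0.8}
  grip_force: 30

```text
time_s: 10.45
ee_pos: [0.5086, -0.2449, 0.146]
eef_rot: [-3.141, 0.001, -3.02]
force: [1.0, -0.1, 4.7]
grip_width: 0.0358
grip_force: 30.0
```

>>> step_arm:
  plan:
    - {"dx": 0,"dy": 0,"dz": -0.1,"rx": 0,"ry": 0,"rz": 0,"claw": 0.8}
    - {"dx": 0,"dy": 0,"dz": -0.1,"rx": 0,"ry": 0,"rz": 0,"claw": 0.8}
    - {"dx": 0,"dy": 0,"dz": -0.1,"rx": 0,"ry": 0,"rz": 0,"claw": 0.8}
    - {"dx": 0,"dy": 0,"dz": -0.1,"rx": 0,"ry": 0,"rz": 0,"claw": 0.8}

```text
time_s: 10.85
ee_pos: [0.5084, -0.2449, 0.1864]
eef_rot: [-3.141, 0.0, -3.02]
force: [-0.7, -0.5, -1.1]
grip_width: 0.0358
grip_force: 30.0
```

>>> step_arm:
  plan:
    - {"dx": 0,"dy": 0,"dz": -0.15,"rx": 0,"ry": 0,"rz": 0,"claw": 0.8}
    - {"dx": 0,"dy": 0,"dz": -0.15,"rx": 0,"ry": 0,"rz": 0,"claw": 0.8}
    - {"dx": 0,"dy": 0,"dz": -0.15,"rx": 0,"ry": 0,"rz": 0,"claw": 0.8}
    - {"dx": 0,"dy": 0,"dz": -0.15,"rx": 0,"ry": 0,"rz": 0,"claw": 0.8}
    - {"dx": 0,"dy": 0,"dz": -0.15,"rx": 0,"ry": 0,"rz": 0,"claw": 0.8}
    - {"dx": 0,"dy": 0,"dz": -0.15,"rx": 0,"ry": 0,"rz": 0,"claw": 0.8}
    - {"dx": 0,"dy": 0,"dz": -0.15,"rx": 0,"ry": 0,"rz": 0,"claw": 0.8}
    - {"dx": 0,"dy": 0,"dz": -0.15,"rx": 0,"ry": 0,"rz": 0,"claw": 0.8}
    - {"dx": 0,"dy": 0,"dz": -0.15,"rx": 0,"ry": 0,"rz": 0,"claw": 0.8}
    - {"dx": 0,"dy": 0,"dz": 0,"rx": 0,"ry": 0,"rz": 0,"claw": 0.8}

```text
time_s: 11.85
ee_pos: [0.5086, -0.245, 0.3228]
eef_rot: [-3.139, 0.003, -3.02]
force: [0.4, 0.3, -2.1]
grip_width: 0.0358
grip_force: 30.0
```

Run:
```python
from look import *
p=wrist(); save('w5',p); print(viewer.recognise('filter',p)[:2]); 
p=viewer.camera('side'); save('side3',p); print(viewer.recognise('filter',p)[:2]); 
cv2.imwrite('pics/side3c.png',cv2.resize(cv2.imread('pics/side3.png')[40:340,180:560],(760,600)))
```

```text
tcp [ 0.5086 -0.245   0.3228] rot [-3.139e+00  3.000e-03 -3.020e+00] F [ 0.4  0.3 -2.1] w 0.0358 t 11.85
[{'rect': [620.8, 164.7, 640.0, 220.0], 'score': 0.69}]
[{'rect': [394.6, 151.6, 436.8, 214.5], 'score': 0.77}]
```

View pics/side3c.png

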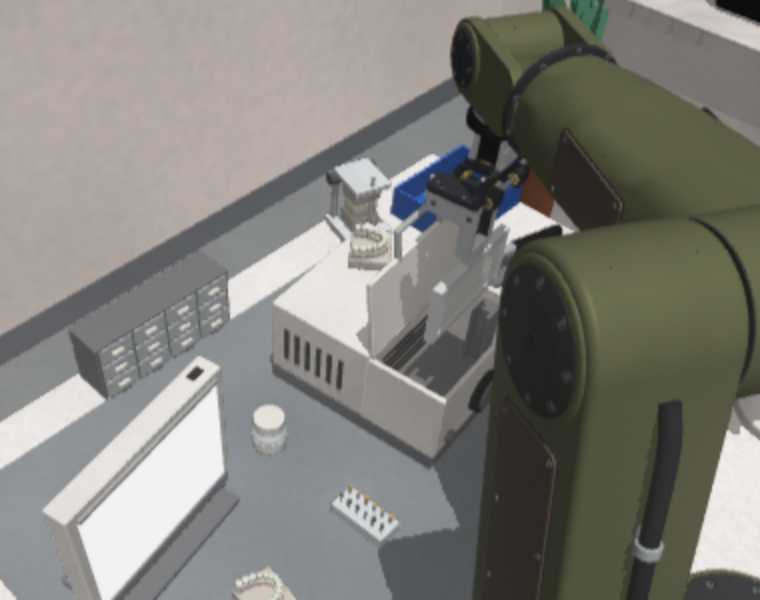

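The filter is fully out, hanging upright and clear of the rim, and the flap stays open. I carry it sideways at this height.

>>> step_arm:
  plan:
    - {"dx": -0.012,"dy": 0.125,"dz": 0,"rx": 0,"ry": 0,"rz": 0,"claw": 0.8}
    - {"dx": -0.023,"dy": 0.25,"dz": 0,"rx": 0,"ry": 0,"rz": 0,"claw": 0.8}
    - {"dx": -0.023,"dy": 0.25,"dz": 0,"rx": 0,"ry": 0,"rz": 0,"claw": 0.8}
    - {"dx": -0.023,"dy": 0.25,"dz": 0,"rx": 0,"ry": 0,"rz": 0,"claw": 0.8}
    - {"dx": -0.023,"dy": 0.25,"dz": 0,"rx": 0,"ry": 0,"rz": 0,"claw": 0.8}
    - {"dx": -0.023,"dy": 0.25,"dz": 0,"rx": 0,"ry": 0,"rz": 0,"claw": 0.8}
    - {"dx": -0.023,"dy": 0.25,"dz": 0,"rx": 0,"ry": 0,"rz": 0,"claw": 0.8}
    - {"dx": -0.023,"dy": 0.25,"dz": 0,"rx": 0,"ry": 0,"rz": 0,"claw": 0.8}
    - {"dx": -0.023,"dy": 0.25,"dz": 0,"rx": 0,"ry": 0,"rz": 0,"claw": 0.8}
    - {"dx": -0.023,"dy": 0.25,"dz": 0,"rx": 0,"ry": 0,"rz": 0,"claw": 0.8}

```text
time_s: 13.05
ee_pos: [0.5007, -0.0047, 0.3199]
eef_rot: [3.141, -0.001, -3.02]
force: [0.5, -0.2, -2.1]
grip_width: 0.0355
grip_force: 30.0
```

>>> step_arm:
  plan:
    - {"dx": -0.023,"dy": 0.25,"dz": 0,"rx": 0,"ry": 0,"rz": 0,"claw": 0.8}
    - {"dx": -0.023,"dy": 0.25,"dz": 0,"rx": 0,"ry": 0,"rz": 0,"claw": 0.8}
    - {"dx": -0.023,"dy": 0.25,"dz": 0,"rx": 0,"ry": 0,"rz": 0,"claw": 0.8}
    - {"dx": -0.023,"dy": 0.25,"dz": 0,"rx": 0,"ry": 0,"rz": 0,"claw": 0.8}
    - {"dx": -0.023,"dy": 0.25,"dz": 0,"rx": 0,"ry": 0,"rz": 0,"claw": 0.8}
    - {"dx": -0.023,"dy": 0.25,"dz": 0,"rx": 0,"ry": 0,"rz": 0,"claw": 0.8}
    - {"dx": -0.023,"dy": 0.25,"dz": 0,"rx": 0,"ry": 0,"rz": 0,"claw": 0.8}
    - {"dx": -0.023,"dy": 0.25,"dz": 0,"rx": 0,"ry": 0,"rz": 0,"claw": 0.8}
    - {"dx": -0.012,"dy": 0.125,"dz": 0,"rx": 0,"ry": 0,"rz": -0.056,"claw": 0.8}
    - {"dx": 0,"dy": 0,"dz": 0,"rx": 0,"ry": 0,"rz": 0,"claw": 0.8}

```text
time_s: 14.05
ee_pos: [0.4942, 0.2086, 0.3197]
eef_rot: [3.141, -0.001, -2.929]
force: [-0.8, 0.5, -2.5]
grip_width: 0.0358
grip_force: 30.0
```

Run:
```python
from look import *
wrist()
for n in ['side','top']:
    p=viewer.camera(n); save(n+'4',p); d=viewer.recognise('filter',p)[:2]; print(n,d)
cv2.imwrite('pics/side4c.png',cv2.resize(cv2.imread('pics/side4.png')[100:400,140:520],(760,600)))
```

```text
tcp [0.4942 0.2086 0.3197] rot [ 3.141e+00 -1.000e-03 -2.929e+00] F [-0.8  0.5 -2.5] w 0.0358 t 14.05
side [{'rect': [260.6, 241.0, 317.2, 319.5], 'score': 0.57}]
top [{'rect': [366.5, 222.1, 461.0, 248.5], 'score': 0.62}, {'rect': [268.9, 256.6, 281.1, 262.9], 'score': 0.6}]
```

View pics/side4c.png

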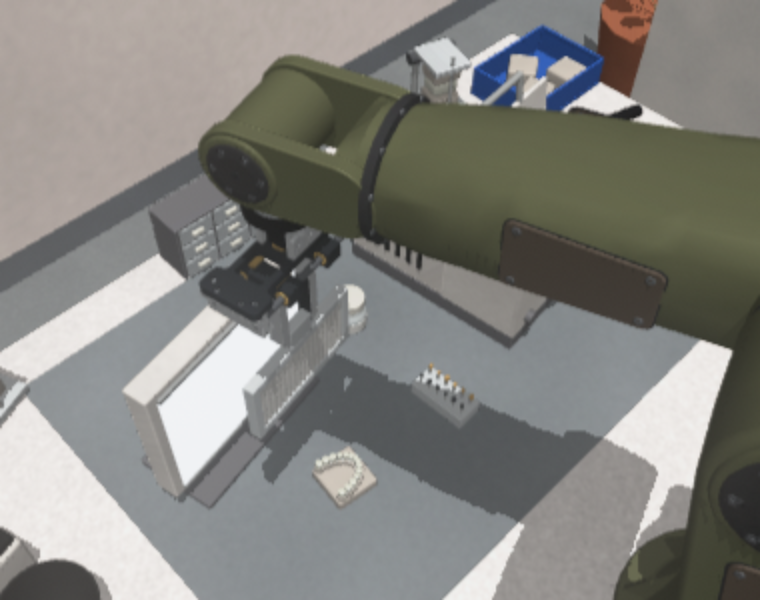

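The filter is upright in front of the screen and parallel to it. I lower it to screen-centre height and measure.

>>> step_arm:
  plan:
    - {"dx": 0,"dy": 0,"dz": 0.1,"rx": 0,"ry": 0,"rz": 0,"claw": 0.8}
    - {"dx": 0,"dy": 0,"dz": 0.2,"rx": 0,"ry": 0,"rz": 0,"claw": 0.8}
    - {"dx": 0,"dy": 0,"dz": 0.2,"rx": 0,"ry": 0,"rz": 0,"claw": 0.8}
    - {"dx": 0,"dy": 0,"dz": 0.2,"rx": 0,"ry": 0,"rz": 0,"claw": 0.8}
    - {"dx": 0,"dy": 0,"dz": 0.2,"rx": 0,"ry": 0,"rz": 0,"claw": 0.8}
    - {"dx": 0,"dy": 0,"dz": 0.17,"rx": 0,"ry": 0,"rz": 0,"claw": 0.8}
    - {"dx": 0,"dy": 0,"dz": 0,"rx": 0,"ry": 0,"rz": 0,"claw": 0.8}
    - {"dx": 0,"dy": 0,"dz": 0,"rx": 0,"ry": 0,"rz": 0,"claw": 0.8}

```text
time_s: 15.1
ee_pos: [0.4951, 0.2067, 0.2134]
eef_rot: [3.142, -0.0, -2.933]
force: [-0.6, 0.1, -1.8]
grip_width: 0.0358
grip_force: 30.0
```

Run:
```python
from look import *
wrist()
c,s=np.cos(.2095),np.sin(.2095)
for n in ['side','top']:
    p=viewer.camera(n); save(n+'5',p); w=cloud(p).reshape(-1,3)
    l=w-[.590,.2275,0]; l[:,:2]=l[:,:2]@np.array([[c,-s],[s,c]])
    m=(l[:,0]>-.14)&(l[:,0]<-.06)&(abs(l[:,1])<.13)&(l[:,2]>.07)&(l[:,2]<.19); Q=l[m]
    print(n,m.sum(),Q.mean(0).round(4),np.percentile(Q,[1,99],axis=0).round(4).tolist())
    if n=='side':
        for _ in range(5):
            cc=Q.mean(0); nr=np.linalg.svd(Q-cc,full_matrices=False)[2][2]; d=(Q-cc)@nr; Q=Q[abs(d)<max(.003,1.5*d.std())]
        print('filter plane (viewer axes)',len(Q),cc.round(4),nr.round(3),np.percentile(Q,[1,99],axis=0).round(4).tolist())
    S=l[(abs(l[:,0])<.02)&(abs(l[:,1])<.12)&(l[:,2]>.06)&(l[:,2]<.22)]; print('screen x',np.median(S[:,0]),len(S))
    for t in ['flap','jar','bur_block','cast_by_viewer','cast_on_extractor']:
        for d in viewer.recognise(t,p)[:1]: print(t,round(d['score'],2),np.round(d['rect']))
cv2.imwrite('pics/side5c.png',cv2.resize(cv2.imread('pics/side5.png')[100:400,140:520],(760,600)))
```

```text
tcp [0.4951 0.2067 0.2134] rot [ 3.142 -0.    -2.933] F [-0.6  0.1 -1.8] w 0.0358 t 15.1
side 1253 [-0.1027  0.0067  0.1494] [[-0.1068, -0.0849, 0.0986], [-0.0921, 0.0847, 0.1895]]
filter plane (viewer axes) 974 [-0.1037  0.001   0.1429] [-1.    -0.002  0.007] [[-0.1065, -0.085, 0.0985], [-0.1007, 0.0844, 0.1891]]
screen x -0.000169052578889637 1430
flap 0.64 [365. 135. 416. 183.]
jar 0.7 [310. 252. 328. 268.]
bur_block 0.64 [346. 283. 376. 314.]
cast_by_viewer 0.74 [295. 323. 328. 356.]
cast_on_extractor 0.77 [353. 152. 373. 174.]
top 35 [-0.1016 -0.0835  0.158 ] [[-0.1067, -0.0874, 0.096], [-0.0937, -0.074, 0.1897]]
screen x -0.0009073373728614119 640
flap 0.9 [366. 219. 457. 246.]
jar 0.47 [310. 215. 329. 235.]
bur_block 0.77 [317. 273. 330. 302.]
cast_by_viewer 0.66 [261. 278. 271. 298.]
cast_on_extractor 0.78 [402. 176. 434. 210.]
```

View pics/side5c.png

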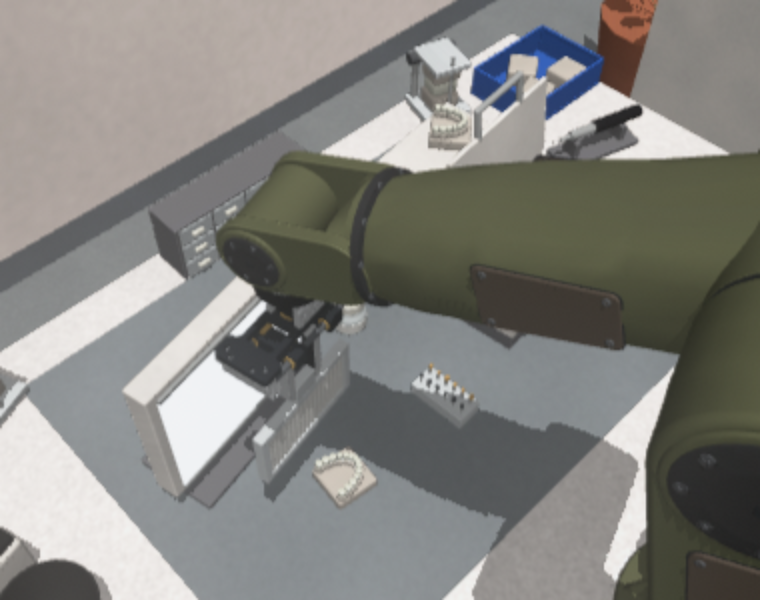

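The filter is centred to within 3 mm, parallel to within 0.5° and 90 mm from the screen. The flap stands open and the bystanders are where they were, so I hand in.

```bash
python3 -c "
from station import hand_in; print(hand_in())"
```

```text
the job is handed in; nothing more can be done
None
```

The job is handed in: the flap stands open, and the filter is held upright about 90 mm in front of the middle of the screen, parallel to it and not touching, with everything I checked around it undisturbed (jar, bur block and both casts).

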